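Consolidate the drying racks of wooden trees

ROBOT

A 6-joint arm with a two-finger parallel gripper is mounted at the origin on the work surface. World frame = base frame: x ahead of the robot, y to its left, z up, the work surface at z = 0. Lengths are in m, angles in rad, forces in N, time in s.
With the tool pointing down it reaches from about 0.375 to 0.975 m from the base axis. Payload 3.8 kg.
Tool frame: the origin (TCP) lies at the very end of the fingers, on their centre line; the grasp point (between the pads) lies bot.grasp_offset behind it (bot.grasp_offset is the distance from the TCP to the grasp point, in m); y points along the fingers, x is the direction in which the jaws open and shut, and the axes are right-handed (so a half turn about y gives the same grasp; the last joint's range is limited). The gripper opens to 85 mm and grips with 20 to 120 N. Pads are 22 mm wide; open, the fingers measure 114 mm over their backs; the gripper's body (76 mm by 85 mm) begins 54 mm behind the grasp point. The pads swing forward as they close: fully open they stand 13 mm farther back than shut.
Start: joints at [-1.256, 0.264, 1.604, -0, 1.274, -0.037], TCP at [0.233, -0.634, 0.231] pointing down, gripper open.
Joint ranges: [-2.63, 2.63], [-0.94, 2.18], [0.31, 2.57], [-1.31, 4.45], [0, 2.66], [-2.55, 2.55]. Speed limits (rad/s): [2.57, 2.57, 3.14, 3.14, 3.14, 3.14].

INTERFACE

Orientations are given as a rotation vector (axis times angle).
In Python, from workcell import sensors, read_camera, job, bot gives the robot as it stands.
- The arm moves only by the tool arm_command, never from a script. Its argument "deltas" is a list of rows, each a list of 4 numbers: the shift along the tool's x, y, z in m, then the turn about the tool's y in rad. A call has 1 to 20 rows; each row shifts and turns the commanded pose from where the row before left it, along the tool's axes as they then stand; what a row does not reach is not made up. A row lasts 1/8 s, in which the tool goes at most 62.5 mm and 10.7 degrees, less where a joint would pass 70% of its speed; a pose out of reach is approached as far as the arm can. A call is refused whole if a number of a shift passes 0.0625 or a number of a turn 0.188, either way. A call with a gripper value outside its range is refused whole. "fingers" is the finger opening in m, from 0 to 0.0854, set as the call begins (left out, the last holds). The fingers move at their own pace and stop on an object; "newtons" is the grip in N (left out, the last holds). Time passes only in rows, so rows that do not move let the fingers close. It gives the time, the measured TCP pose, the force and the opening at its end, in the units of the state.
- sensors.read_state(): the state, without advancing time (a new reading comes with each control period).
- read_camera(name): name is "scene" or "top" or "wrist"; returns a dict with "color" (400x640x3 uint8, red, green, blue), "vfov" (degrees; the focal length in pixels is half the picture's height over the tangent of half this angle, whatever the lens; pixels are square), "cx", "cy" (the principal point, pixels), "R" (3x3) and "t" (3): a world point X has camera coordinates R X + t; the wrist camera has in their place "T_tool_cam" (4x4, takes a point from camera to tool coordinates, whose origin is the TCP and whose axes are the tool frame's). Camera axes: x right, y down, z forward; pixel columns grow to the right and rows downward; lengths in m; the calibration is good to about 2 mm. A picture is of the moment at which its call begins: read the wrist's pose just before it. There is no depth.
- job.finish_job(): hands the job in, once; it reports no verdict.
The state is a dict: "time": time; "q": joint angles; "joint_vel": joint speeds; "joint_torque": joint torques, N m; "tool_pos": TCP position; "tcp_rot": TCP orientation; "wrist_force": force on the tool from outside, world axes, zero at the start; "torque": the same for the moment, N m; "width": opening from 0.0 (shut) to 1.0 (fully open).
Only numpy, scipy, OpenCV 4.12 (cv2) and the standard library are available. Lean on these libraries where they do the work, as an engineer would, in place of code of your own. Each camera call takes 0.05 s, during which the arm holds its last target.

TASK

The white rack with red ends has one free slot: take the red wooden tree out of the plain wooden rack and stand it upright in that free slot, fully down and facing like its two neighbours. Then stack the emptied wooden rack squarely on top of the pile of empty racks. Do not topple any tree, and leave the other trees, the pile and the other things on the table where they are.

Things in the scene. Friction and masses are not known exactly. Their poses are not given: they have to be found in the camera images.
- tree_red: the red tree to be moved; it starts upright in the middle slot of the plain wooden rack (rack_spare). A painted wooden fir-tree cut-out, a flat board 14 mm thick (along its y), 130 mm tall, 83 mm at its widest (its x), 80 g. Below is a plain foot 30 mm wide, branches begin 40 mm up; at 100 mm up it is 34 mm wide, narrowing to a point. Origin: centre of the foot's underside; z up the tree.
- tree_green: green tree, standing in a slot of the white rack, to be left there. Same size and frame as the red one.
- tree_blue: blue tree, standing in a slot of the white rack, to be left there. Same size and frame as the red one.
- rack_full: the white rack with red end plates (184 mm long over them), fixed to the table, holding two trees and one free slot (any of the three). Otherwise 56 mm (its x) by 180 mm (its y) by 40 mm tall, with three slots across it, 60 mm apart along y (at y = -60, 0, 60 mm). Each slot is 40 mm long (x), 18 mm wide (y) and 30 mm deep, with a 2 mm chamfer, its floor 10 mm above the rack's underside. Origin: centre of the underside.
- free_slot (a point): centre of the mouth of the white rack's free slot, level with the rack's top, 30 mm above the slot's floor; axes as the white rack's (the tree's board plane lies along x, its thickness along y; either face may look either way). A thin grey pad (no height to speak of) marks the floor of the free slot only.
- rack_spare: the plain light-wood rack, loose, 0.26 kg, holding only the red tree; it can be gripped across its 56 mm width once emptied. 56 mm (its x) by 180 mm (its y) by 40 mm tall, with three slots across it, 60 mm apart along y (at y = -60, 0, 60 mm). Each slot is 40 mm long (x), 18 mm wide (y) and 30 mm deep, with a 2 mm chamfer, its floor 10 mm above the rack's underside. Origin: centre of the underside.
- pile_top: upper of the two empty light-wood racks in the pile, loose; its underside lies 40 mm and its top 80 mm above the table. 56 mm (its x) by 180 mm (its y) by 40 mm tall, with three slots across it, 60 mm apart along y (at y = -60, 0, 60 mm). Each slot is 40 mm long (x), 18 mm wide (y) and 30 mm deep, with a 2 mm chamfer, its floor 10 mm above the rack's underside. Origin: centre of the underside.
- pile_low: lower rack of the pile, loose on the table. Same size and frame.
- wreath: bystander: half-decorated wreath, 215 mm across, about 65 mm tall, lying flat. Origin: centre of its underside.
- pinecone: bystander: brown pine cone, 62 mm tall, 63 mm across, between the racks. Origin: centre of its underside.
- candle: bystander: cream pillar candle, 60 mm across, 70 mm tall plus wick. Origin: centre of its underside.
- secateurs: bystander: green-handled secateurs lying flat, 190 mm long along x, 21 mm tall. Origin: under the middle.
- ribbon: bystander: red ribbon spool lying flat, 90 mm across, 33 mm tall. Origin: centre of its underside.
- jar: bystander: amber jar with brass lid, 70 mm across, 100 mm tall. Origin: centre of its underside.
Not all that is in view belongs to the job. Several things have the shape of the tree_red; the one meant has the colours described above.

How it is judged:
On the way, in this order (a step that is already met when the one before it is completed fails the run):
1. the red tree stands upright in the white rack's free slot, fully down and let go (horizontal distance between tree_red and free_slot below 0.007 m and z of tree_red in the frame of free_slot between -0.034 and -0.026 m and angle between tree_red's own z axis and vertical below 0.18 rad and angle between the y axis of tree_red and the y axis of rack_full, either way round below 0.2 rad and contact force between tree_red and the fingers below 0.2 N), for 0.2 s.
2. the emptied wooden rack lies squarely on top of the pile and is let go (x of rack_spare in the frame of pile_top between -0.015 and 0.015 m and y of rack_spare in the frame of pile_top between -0.02 and 0.02 m and z of rack_spare in the frame of pile_top between 0.036 and 0.044 m and angle between the y axis of rack_spare and the y axis of pile_top, either way round below 0.17 rad and angle between rack_spare's own z axis and vertical below 0.06 rad and contact force between rack_spare and the fingers below 0.2 N), for 0.2 s.
At the end, for the whole second after the job is handed in: Red tree in the free slot: 7 mm from centre, foot 4 mm from the floor, tilt < 0.18, turn < 0.2 rad. Empty rack on the pile: 15 mm across, 20 mm along, turn < 0.17 (either way round), tilt < 0.06 rad. Both let go, at rest. Other trees upright (0.18 rad), within 10 mm of their start; pile racks 30 mm (all of step 1 and all of step 2 and distance of each of tree_green, tree_blue from where it was at the start of the episode below 0.01 m and angle between each of tree_green, tree_blue's own z axis and vertical below 0.18 rad and distance of each of pile_top, pile_low from where it was at the start of the episode below 0.03 m and linear speed of each of tree_red, rack_spare, pile_top below 0.02 m/s); the robot touches nothing.
It fails at once if a tree is toppled (tilted more than 0.7 rad) (angle between any of tree_red, tree_green, tree_blue's own z axis and vertical above 0.7 rad).
It fails at once if a bystander is pushed more than 30 mm from its place (distance of any of wreath, pinecone, candle, secateurs, ribbon, jar from where it was at the start of the episode above 0.03 m).
It also fails if it takes over 64 s, if anything falls off the work surface, if the arm or the gripper's body presses on something with over 40 N, if the wrist force passes 120 N, or if a joint passes its speed limit or range.

## Working session

There is one attempt and no reset: what is moved stays moved. The work goes in short steps, Python scripts to look and compute and a tool call to move; the robot and the scene stay as the last step left them, time stands still between calls to the robot, and variables do not carry over. Pictures are saved under pics/ and viewed, and the job is handed in when it is done.

Besides the shell and the picture viewer there is one more tool, called after "Emit:" as a command line: name --pt "numbers of a row" for each row, then --argument value for the rest. arm_command: Moves the arm, as the interface text tells. Its arguments: {"type":"object","properties":{"deltas":{"type":"array"},"fingers":{"type":"number"},"newtons":{"type":"number"}},"required":["deltas"]}

```bash
ls -la; mkdir -p pics
python3 - <<'E'
from workcell import sensors, read_camera, job, bot
import cv2, numpy as np
print(sensors.read_state()); print(bot.grasp_offset)
for n in ["scene","top","wrist"]:
    c=read_camera(n)
    cv2.imwrite(f"pics/{n}0.png",c["color"][:,:,::-1])
    print(n,{k:v for k,v in c.items() if k!="color"})
E
```

```text
total 12
drwxr-xr-x  3 agent agent 4096 Dec  7 00:33 .
drwxr-xr-x 23 root  root  4096 Dec  7 00:33 ..
drwxr-xr-x  2 agent agent 4096 Dec  7 00:33 pics
{'time': 0.0, 'q': array([-1.25589615e+00,  2.64719944e-01,  1.60537655e+00,  5.64488163e-06,
        1.27368107e+00, -3.68992521e-02]), 'joint_vel': array([-0.00133625,  0.00073018,  0.00067924,  0.00044785,  0.00022398,
       -0.00091036]), 'joint_torque': array([-9.72936941e-04, -5.15108621e+01, -3.67308676e+01,  4.11691894e-05,
        1.28558680e-02, -3.10772873e-05]), 'tool_pos': array([ 0.23237246, -0.6329692 ,  0.22998301]), 'tcp_rot': array([-1.35398588,  0.94751773, -0.94464066]), 'wrist_force': array([-0.44684318, -0.12028466,  0.87775787]), 'torque': array([ 0.02851493, -0.02097405, -0.03110621]), 'width': 1.0003969062646818}
0.0187
scene {'vfov': 50.20350761719814, 'cx': 316.31839352265075, 'cy': 193.00918359769832, 'R': array([[ 0.66674685,  0.74527259, -0.00417239],
       [ 0.52389447, -0.47266139, -0.70860835],
       [-0.53007851,  0.47027649, -0.70558968]]), 't': array([-0.3729434 , -0.23362243,  1.60300872])}
top {'vfov': 46.048936005372596, 'cx': 323.0986738414093, 'cy': 197.4006286476245, 'R': array([[-0.0635823 , -0.99797171, -0.0031243 ],
       [-0.97479881,  0.0627761 , -0.21407111],
       [ 0.21383305, -0.01056557, -0.97681308]]), 't': array([0.02099039, 0.54863664, 1.59422025])}
wrist {'vfov': 68.58514341356279, 'cx': 315.45384589355706, 'cy': 200.97314528042628, 'T_tool_cam': array([[ 9.99998872e-01, -7.20188852e-04,  1.31773505e-03,
        -5.82349405e-04],
       [-1.47122954e-03, -2.93985843e-01,  9.55808642e-01,
        -1.42484895e-01],
       [-3.00967279e-04, -9.55809503e-01, -2.93986571e-01,
         7.51824936e-02],
       [ 0.00000000e+00,  0.00000000e+00,  0.00000000e+00,
         1.00000000e+00]])}
```

View pics/scene0.png

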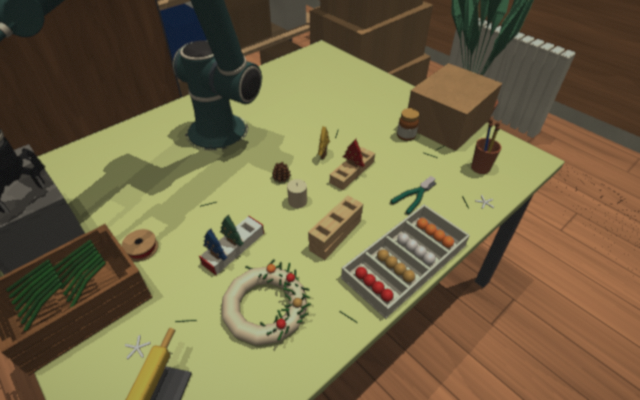

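View pics/top0.png

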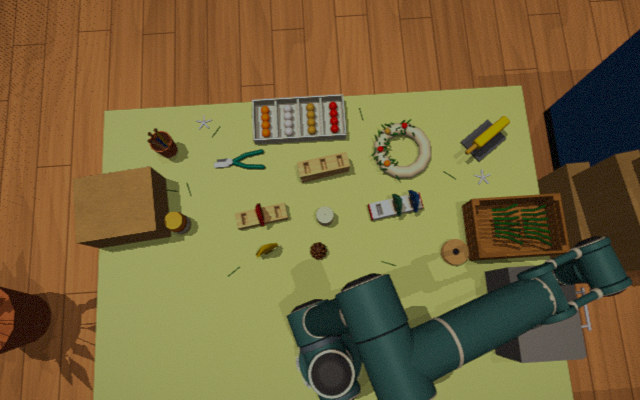

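View pics/wrist0.png

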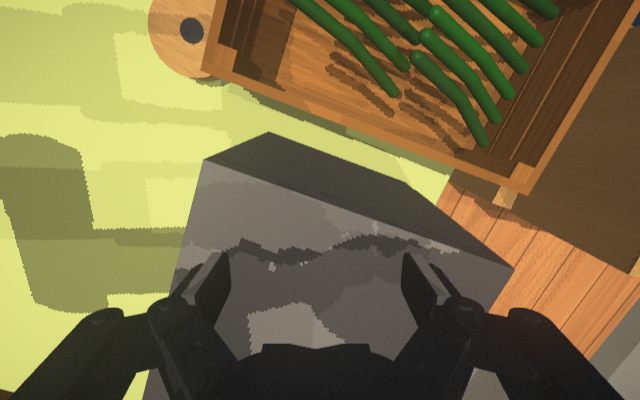

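The scene view shows the white rack at about (232,243), the spare rack with the red tree at (353,167), and the pile at (336,225). In the top view they are at (396,206), (262,215) and (323,167). The white rack's free slot is its left (+y) one. I'll zoom in to measure.

```bash
cat > h.py <<'E'
from workcell import sensors, read_camera, job, bot
import cv2, numpy as np
from scipy.spatial.transform import Rotation as Rot
def cam(n):
    s=sensors.read_state() if n=="wrist" else None
    c=read_camera(n)
    if n=="wrist":
        T=np.eye(4);T[:3,:3]=Rot.from_rotvec(s["tcp_rot"]).as_matrix();T[:3,3]=s["tool_pos"]
        W=np.linalg.inv(T@c["T_tool_cam"]);c["R"]=W[:3,:3];c["t"]=W[:3,3]
    c["f"]=200/np.tan(np.radians(c["vfov"])/2)
    return c
def px2w(c,u,v,z):
    d=c["R"].T@np.array([(u-c["cx"])/c["f"],(v-c["cy"])/c["f"],1]);o=-c["R"].T@c["t"]
    return o+d*(z-o[2])/d[2]
def w2px(c,X):
    p=c["R"]@np.asarray(X,float)+c["t"];return np.array([c["cx"]+c["f"]*p[0]/p[2],c["cy"]+c["f"]*p[1]/p[2]])
def crop(c,u0,v0,u1,v1,k,name):
    im=c["color"][v0:v1,u0:u1,::-1];cv2.imwrite(name,cv2.resize(im,None,fx=k,fy=k,interpolation=cv2.INTER_CUBIC))
E
python3 - <<'E'
from h import *
c=cam("top")
crop(c,225,140,435,240,3.8,"pics/topz.png")
c=cam("scene")
crop(c,190,130,390,280,4,"pics/scz.png")
E
```

```text
(no output)
```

View pics/topz.png

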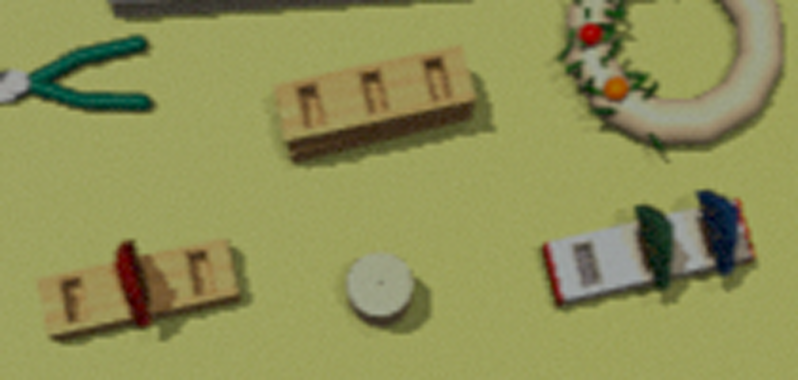

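View pics/scz.png

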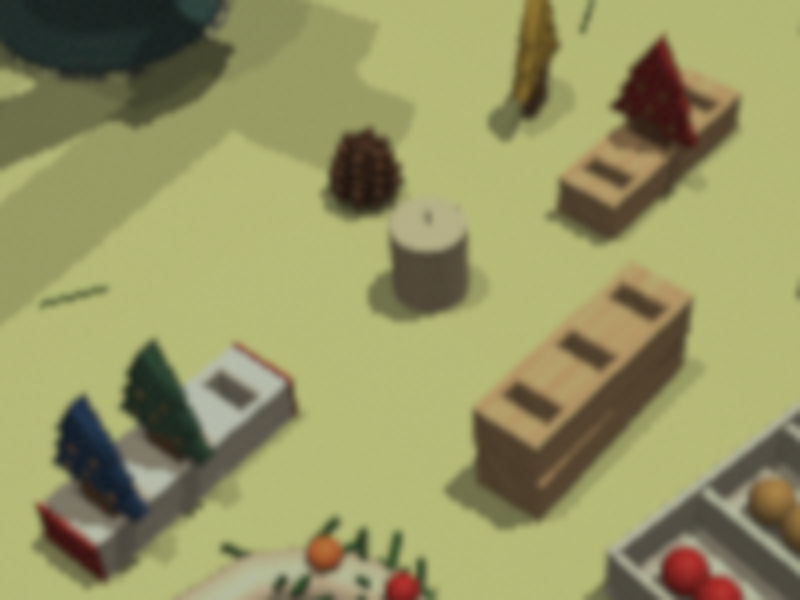

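Run:
```python
from h import *
ct=cam("top");cs=cam("scene")
print("campos",-ct["R"].T@ct["t"],-cs["R"].T@cs["t"])
T=lambda u,v,z:px2w(ct,225+(u+.5)/3.8-.5,140+(v+.5)/3.8-.5,z)
S=lambda u,v,z:px2w(cs,190+(u+.5)/4-.5,130+(v+.5)/4-.5,z)
P=lambda n,a:print(n,[x.round(4).tolist()[:2] for x in a])
P("spare slots top",[T(72,298,.04),T(202,270,.04)]);P("  scene",[S(610,172,.04),S(697,98,.04)])
P("pile top",[T(312,104,.08),T(375,91,.08),T(438,78,.08)]);P("  scene",[S(639,300,.08),S(587,349,.08),S(533,400,.08)])
P("free",[T(586,263,.04)]);P("  scene",[S(231,388,.04)])
P("white ends top (back-left,back-right,front-left)",[T(545,243,.04),T(740,200,.04),T(560,302,.04)])
P("white scene corners",[S(237,346,.04),S(293,381,.04),S(41,507,.04)])
P("red tip top/scene z=.13+.01",[T(125,243,.11),S(662,38,.14)])
P("pinecone,candle",[S(365,160,.05),T(380,285,.07)])
```

```text
campos [0.19524798 0.00335039 1.67476803] [ 1.22077281 -0.58633713  0.96396354]
spare slots top [[0.4968, 0.2701], [0.5154, 0.1486]]
  scene [[0.513, 0.1532], [0.4956, 0.2726]]
pile top [[0.6574, 0.0366], [0.6661, -0.0224], [0.6749, -0.0816]]
  scene [[0.6549, 0.0416], [0.664, -0.0185], [0.673, -0.0775]]
free [[0.4991, -0.2084]]
  scene [[0.4963, -0.2065]]
white ends top (back-left,back-right,front-left) [[0.5205, -0.1719], [0.5498, -0.3578], [0.464, -0.1811]]
white scene corners [[0.4662, -0.1799], [0.5205, -0.1698], [0.497, -0.3617]]
red tip top/scene z=.13+.01 [[0.5307, 0.21], [0.505, 0.2124]]
pinecone,candle [[0.3785, 0.0093], [0.4852, -0.0154]]
```

```bash
cat >> h.py <<'E'
def plan(tx,ty,tz,th,vmax=0.05):
    """tool target; th = yaw of rack (rack y=(-sin,cos)); prints total turn about tool y and shifts"""
    s=sensors.read_state();R=Rot.from_rotvec(s["tcp_rot"]).as_matrix()
    x=R[:,0];print("time",s["time"],"pos",s["tool_pos"].round(4),"x",x.round(3),"y",R[:,1].round(4),"q",s["q"].round(3),"F",s["wrist_force"].round(2))
    ry=np.array([-np.sin(th),np.cos(th),0])
    for sg in (1,-1):
        t=sg*ry; a=np.arctan2(np.cross(x,t)@R[:,1],x@t); print("turn option",sg,round(a,4))
    d=np.array([tx,ty,tz])-s["tool_pos"]
    print("delta now-axes",(R.T@d).round(4),"world",d.round(4))
    z=R[:,2]; print("zaxis",z.round(3))
E
python3 - <<'E'
from h import *
plan(.505,.21,.23,.15)
E
```

```text
time 0.35 pos [ 0.2326 -0.6335  0.231 ] x [ 0.345 -0.939 -0.001] y [-2.e-04  5.e-04 -1.e+00] q [-1.256  0.264  1.604 -0.     1.274 -0.037] F [-0.18 -0.28 -0.21]
turn option 1 -2.9397
turn option -1 0.2019
delta now-axes [-0.6979  0.0014  0.5464] world [ 0.2724  0.8435 -0.001 ]
zaxis [0.939 0.345 0.   ]
```

Emit:
arm_command --pt "0 0 0 0.1" --pt "0 0 0 0.102" --pt "-0.02 -0.005 0.017 0" --pt "-0.038 -0.005 0.0325 0" --pt "-0.038 -0.005 0.0325 0" --pt "-0.038 -0.005 0.0325 0" --pt "-0.038 0 0.0325 0" --pt "-0.038 0 0.0325 0" --pt "-0.038 0 0.0325 0" --pt "-0.038 0 0.0325 0" --pt "-0.038 0 0.0325 0" --pt "-0.038 0 0.0325 0" --pt "-0.019 0 0.016 0" --pt "0 0 0 0" --pt "0 0 0 0"

```text
time: 2.22
tool_pos: [0.4972, -0.2081, 0.2515]
tcp_rot: [-1.277, 1.097, -1.097]
wrist_force: [-0.1, -0.1, 1.1]
width: 1.002
```

Run:
```python
from h import *
plan(.4975,-.2075,.25,.15)
c=cam("wrist"); cv2.imwrite("pics/w1.png",c["color"][:,:,::-1]); np.savez("w1.npz",**c)
```

```text
time 2.225 pos [ 0.4972 -0.2081  0.2515] x [ 0.151 -0.989  0.   ] y [-1.e-04 -4.e-04 -1.e+00] q [-0.442 -0.007  1.87  -0.     1.278  0.977] F [-0.14 -0.14  1.14]
turn option 1 -3.1405
turn option -1 0.0011
delta now-axes [-0.0006  0.0015  0.0004] world [ 0.0003  0.0006 -0.0015]
zaxis [ 0.989  0.151 -0.   ]
```

View pics/w1.png

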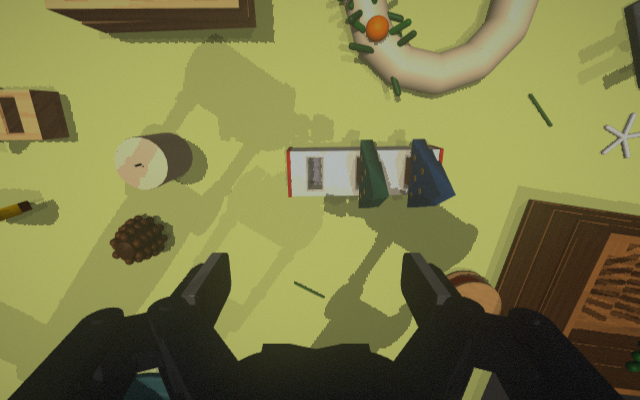

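The wrist view shows the white rack from (288,148) to (442,196). The empty slot is at (315,173), with green and blue to its right. Zooming in for precise edges.

Run:
```python
from h import *
c=dict(np.load("w1.npz")); crop(c,275,135,455,215,4.4,"pics/w1z.png")
```

```text
(no output)
```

View pics/w1z.png

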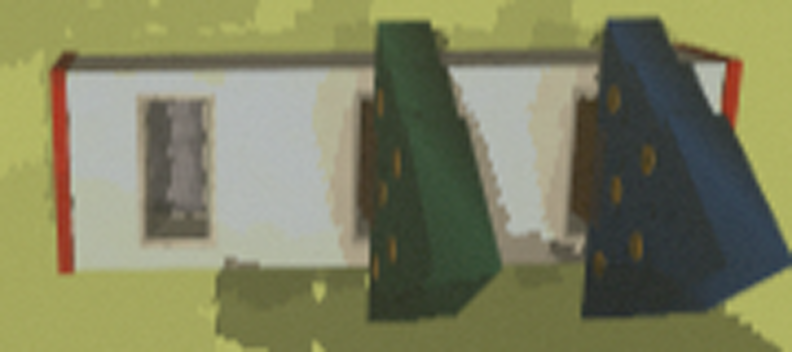

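Run:
```python
from h import *
c=dict(np.load("w1.npz"))
W=lambda u,v,z:px2w(c,275+(u+.5)/4.4-.5,135+(v+.5)/4.4-.5,z)[:2]
a,b,d,e=[W(*p,.04) for p in [(138,97),(213,96),(212,243),(140,243)]]
print("slot",(a+b+d+e)/4,"w",np.linalg.norm(a-b),np.linalg.norm(d-e),"l",np.linalg.norm(a-e))
A,B,C=W(52,70,.04),W(740,62,.04),W(60,272,.04)
print(A,B,C,"len",np.linalg.norm(A-B),"wid",np.linalg.norm(A-C)); th=np.arctan2((B-A)[0],-(B-A)[1]);print("th",th)
D=C+(B-A);ctr=(B+C)/2;print("ctr",ctr,"slot pred",ctr+.06*np.array([-np.sin(th),np.cos(th)]))
```

```text
slot [ 0.49855723 -0.20677271] w 0.02056645755300845 0.02042303880896706 l 0.041401622224590665
[ 0.52117542 -0.16925134] [ 0.55141458 -0.3541517 ] [ 0.46460192 -0.17847096] len 0.187356746205972 wid 0.057319828825823205
th 0.16210789594208605
ctr [ 0.50800825 -0.26631133] slot pred [ 0.49832432 -0.20709797]
```

Emit:
arm_command --pt "-0.023 0 0.004 0" --pt "-0.046 0 0.008 0" --pt "-0.046 0 0.008 0" --pt "-0.046 0 0.008 0" --pt "-0.046 0 0.008 0" --pt "-0.046 0 0.008 0" --pt "-0.046 0 0.008 0" --pt "-0.046 0 0.008 0" --pt "-0.046 0 0.008 0" --pt "-0.021 0 0.003 0" --pt "0 0 0 0" --pt "0 0 0 0"

```text
time: 3.78
tool_pos: [0.5064, 0.2082, 0.2511]
tcp_rot: [-1.277, 1.099, -1.099]
wrist_force: [-0.3, -0.4, -0.4]
width: 0.998
```

Run:
```python
from h import *
plan(.505,.21,.25,.15)
c=cam("wrist"); cv2.imwrite("pics/w2.png",c["color"][:,:,::-1]); np.savez("w2.npz",**c)
crop(c,235,120,415,240,4.4,"pics/w2z.png")
```

```text
time 3.775 pos [0.5064 0.2082 0.2511] x [ 0.148 -0.989  0.001] y [-3.e-04 -1.e-03 -1.e+00] q [ 3.450e-01  1.100e-02  1.853e+00 -1.000e-03  1.278e+00  1.767e+00] F [-0.25 -0.41 -0.43]
turn option 1 3.1404
turn option -1 -0.0012
delta now-axes [-0.002   0.0011 -0.0011] world [-0.0014  0.0018 -0.0011]
zaxis [ 0.989  0.148 -0.   ]
```

View pics/w2.png

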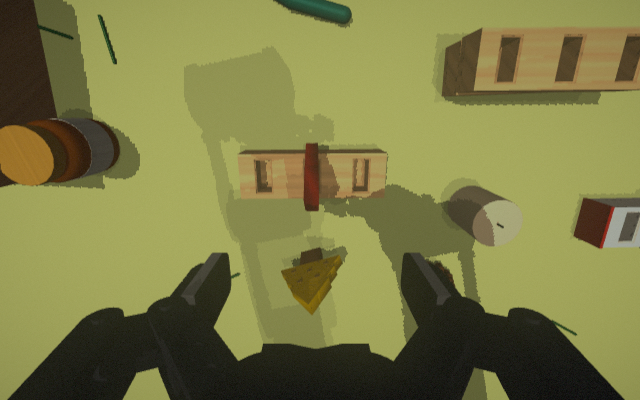

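View pics/w2z.png

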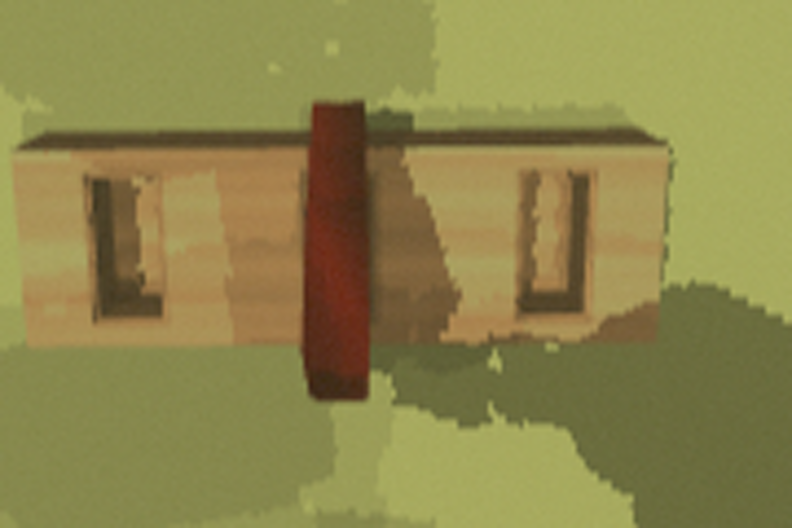

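Run:
```python
from h import *
c=dict(np.load("w2.npz"))
W=lambda u,v,z:px2w(c,235+(u+.5)/4.4-.5,120+(v+.5)/4.4-.5,z)[:2]
K=[W(*p,.04) for p in [(14,150),(667,146),(658,342),(28,347)]]
print(np.round(K,4),np.mean(K,0),[np.linalg.norm(K[i]-K[i-1]).round(4) for i in range(4)])
s1=np.mean([W(*p,.04) for p in [(87,175),(165,175),(163,321),(92,321)]],0)
s2=np.mean([W(*p,.04) for p in [(517,170),(597,170),(590,313),(518,315)]],0)
d=s2-s1;print(s1,s2,(s1+s2)/2,np.linalg.norm(d),"th",np.arctan2(d[0],-d[1]))
# predicted tree, tip and base
for th in [.15]:
  ctr=(s1+s2)/2
  for z in (.14,.05):
    for sx,sy in [(0,-.007),(0,.007)]:
      X=[ctr[0]+sx*np.cos(th)-sy*np.sin(th),ctr[1]+sx*np.sin(th)+sy*np.cos(th),z];print(z,sy,(w2px(c,X)-[235,120])*4.4)
```

```text
[[0.5181 0.3042]
 [0.5455 0.128 ]
 [0.4905 0.1184]
 [0.4626 0.2963]] [0.50418133 0.21174146] [np.float64(0.0561), np.float64(0.1783), np.float64(0.0558), np.float64(0.18)]
[0.49511457 0.27111884] [0.51446668 0.15296035] [0.50479063 0.21203959] 0.1197327636760618 th 0.1623396887359091
0.14 -0.007 [369.24980804 347.45273544]
0.14 0.007 [301.01758787 347.59596241]
0.05 -0.007 [364.78015213 252.24524535]
0.05 0.007 [313.27977421 252.34705641]
```

Emit:
arm_command --pt "-0.004 0.01 -0.0013 -0.0115" --pt "0 0.03 0 0" --pt "0 0.03 0 0" --pt "0 0.03 0 0" --pt "0 0.03 0 0" --pt "0 0.025 0 0" --pt "0 0.015 0 0" --pt "0 0 0 0" --fingers 0.045

```text
time: 4.82
tool_pos: [0.5032, 0.2127, 0.0798]
tcp_rot: [-1.284, 1.092, -1.089]
wrist_force: [0.0, -0.2, -0.5]
width: 0.525
```

Run:
```python
from h import *
plan(.5045,.212,.081,.16)
c=cam("wrist"); cv2.imwrite("pics/w3.png",c["color"][:,:,::-1])
```

```text
time 4.825 pos [0.5032 0.2127 0.0798] x [ 0.16  -0.987  0.001] y [-0.0029 -0.0011 -1.    ] q [ 0.354  0.169  2.02  -0.     0.956  1.764] F [ 0.02 -0.17 -0.48]
turn option 1 -3.1407
turn option -1 0.0009
delta now-axes [ 0.0009 -0.0012  0.0011] world [ 0.0013 -0.0007  0.0012]
zaxis [ 0.987  0.16  -0.003]
```

View pics/w3.png

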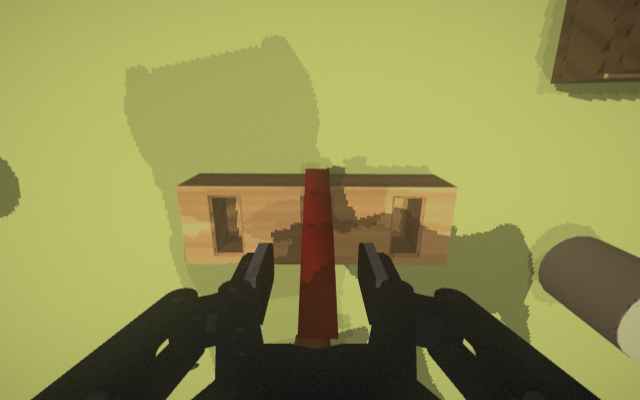

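The tree sits centred between the open pads, at column 317 with the fingers at 258 and 372. Closing now.

Emit:
arm_command --pt "0.001 0 0.001 0" --pt "0 0 0 0" --pt "0 0 0 0" --pt "0 0 0 0" --pt "0 0 0 0" --pt "0 0 0 0" --fingers 0.0 --newtons 40

```text
time: 5.62
tool_pos: [0.5068, 0.2129, 0.0827]
tcp_rot: [-1.279, 1.088, -1.09]
wrist_force: [-0.5, -0.4, 5.9]
width: 0.16
```

Emit:
arm_command --pt "0 -0.01 0 0" --pt "0 -0.02 0 0" --pt "0 -0.03 0 0" --pt "0 0 0 0"

```text
time: 6.12
tool_pos: [0.5073, 0.2134, 0.1439]
tcp_rot: [-1.277, 1.087, -1.091]
wrist_force: [0.7, 0.5, -0.3]
width: 0.163
```

Run:
```python
from h import *
plan(.5045,.212,.081,.16)
print(sensors.read_state()["width"]*.0854)
c=cam("wrist"); cv2.imwrite("pics/w4.png",c["color"][:,:,::-1])
c=cam("scene");crop(c,270,90,430,210,5,"pics/s4.png")
```

```text
time 6.125 pos [0.5073 0.2134 0.1439] x [ 0.161 -0.987 -0.001] y [ 0.0047  0.0019 -1.    ] q [0.353 0.098 1.967 0.    1.072 1.762] F [ 0.74  0.53 -0.3 ]
turn option 1 -3.1402
turn option -1 0.0014
delta now-axes [ 0.001   0.0629 -0.0033] world [-0.0028 -0.0014 -0.0629]
zaxis [0.987 0.161 0.005]
0.01387888367588231
```

View pics/w4.png

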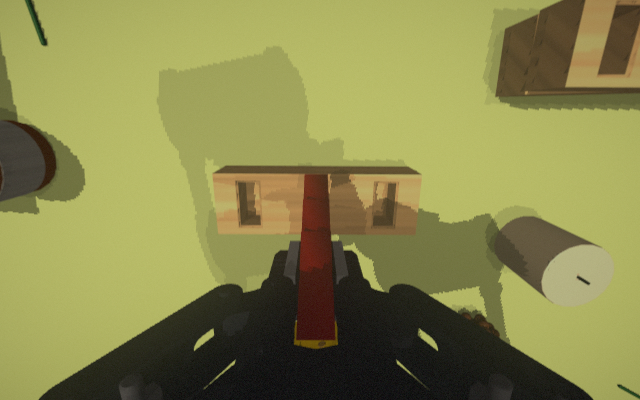

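View pics/s4.png

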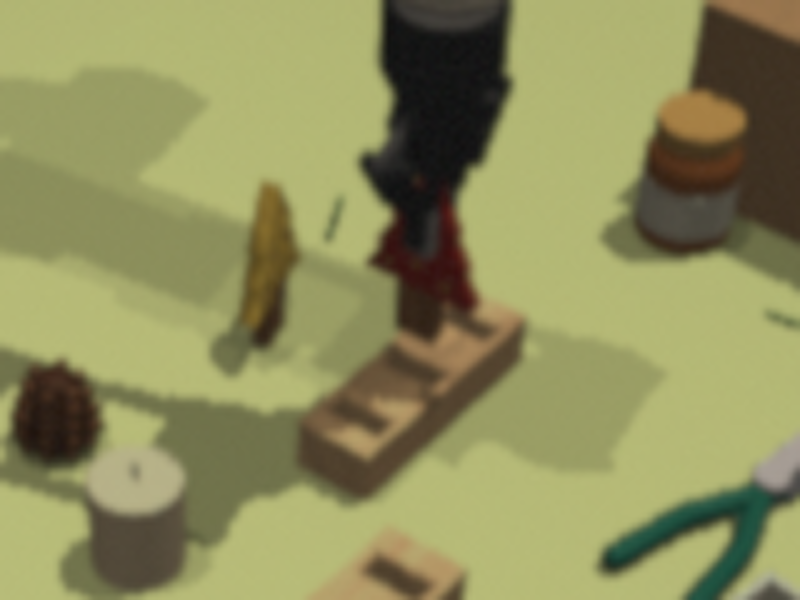

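Run:
```python
from h import *
cs=cam("scene");c=cam("wrist");s=sensors.read_state();p=s["tool_pos"];th=.16
ex=np.array([np.cos(th),np.sin(th),0]);ey=np.array([-np.sin(th),np.cos(th),0])
zb=p[2]-.0727
for dx in(-.015,.015):
  for dy in (-.007,.007):
    X=p+ex*dx+ey*dy;X[2]=zb;print(dx,dy,"scene s4 px",((w2px(cs,X)+.5-[270,90])*5-.5).round(1))
for dx,h in [(0,.13),(.0415,.04),(.0415,.045),(.015,0)]:
  for dy in (-.007,.007):
    X=p+ex*dx+ey*dy;X[2]=zb+h;print(dx,h,dy,"wrist px",w2px(c,X).round(1))
crop(cs,335,120,375,170,12,"pics/s4z.png")
crop(c,270,150,370,360,2.8,"pics/w4z.png")
```

```text
-0.015 -0.007 scene s4 px [394.9 333. ]
-0.015 0.007 scene s4 px [407.4 322.2]
0.015 -0.007 scene s4 px [432.6 351.7]
0.015 0.007 scene s4 px [445.  340.8]
0 0.13 -0.007 wrist px [336.7 333.5]
0 0.13 0.007 wrist px [297.2 333.5]
0.0415 0.04 -0.007 wrist px [327.7 169.2]
0.0415 0.04 0.007 wrist px [304.6 169.2]
0.0415 0.045 -0.007 wrist px [328.1 170.8]
0.0415 0.045 0.007 wrist px [304.3 170.8]
0.015 0 -0.007 wrist px [325.1 193.4]
0.015 0 0.007 wrist px [306.7 193.4]
```

View pics/s4z.png

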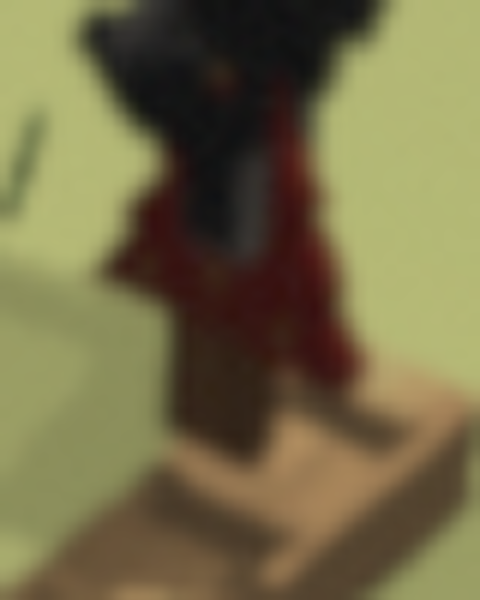

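View pics/w4z.png

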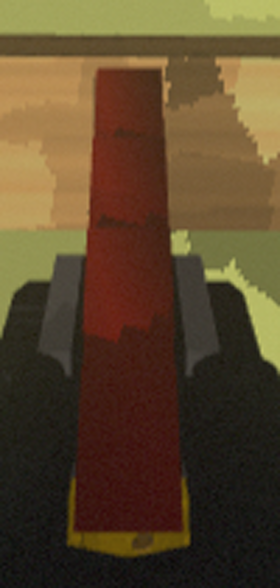

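Emit:
arm_command --pt "0 -0.03 0 0" --pt "0.01 -0.03 -0.0018 0" --pt "0.025 0 -0.0045 0" --pt "0.04 0 -0.0072 0" --pt "0.04 0 -0.0072 0" --pt "0.04 0 -0.0072 0" --pt "0.04 0 -0.0072 0" --pt "0.04 0 -0.0072 0" --pt "0.04 0 -0.0072 0" --pt "0.04 0 -0.0072 0" --pt "0.04 0 -0.0072 0" --pt "0.035 0 -0.0062 0" --pt "0.018 0 -0.0032 0" --pt "0.0055 0 -0.001 0" --pt "0 0 0 0" --pt "0 0 0 0" --pt "0 0 0 0"

```text
time: 8.45
tool_pos: [0.4988, -0.2066, 0.2013]
tcp_rot: [-1.282, 1.089, -1.089]
wrist_force: [0.0, 0.4, -0.5]
width: 0.158
```

Run:
```python
from h import *
plan(.5007,-.2066,.0827,.16)
c=cam("wrist"); cv2.imwrite("pics/w5.png",c["color"][:,:,::-1]);np.savez("w5.npz",**c)
c=cam("scene");crop(c,180,160,300,280,5,"pics/s5.png")
```

```text
time 8.45 pos [ 0.4988 -0.2066  0.2013] x [ 0.162 -0.987 -0.   ] y [ 1.e-04  2.e-04 -1.e+00] q [-0.439  0.03   1.927  0.     1.185  0.969] F [ 0.04  0.41 -0.46]
turn option 1 -3.139
turn option -1 0.0026
delta now-axes [0.0003 0.1186 0.0019] world [ 0.0019 -0.     -0.1186]
zaxis [0.987 0.162 0.   ]
```

View pics/w5.png

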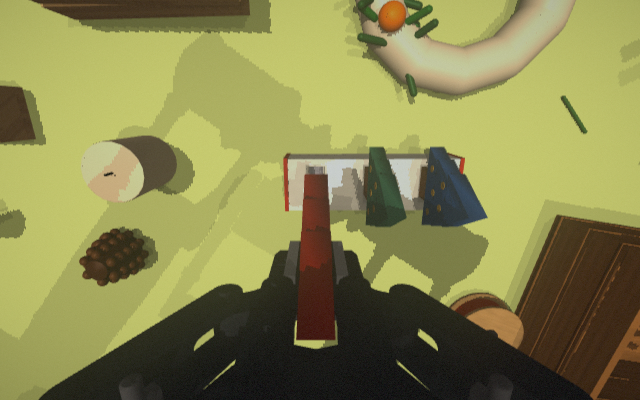

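View pics/s5.png

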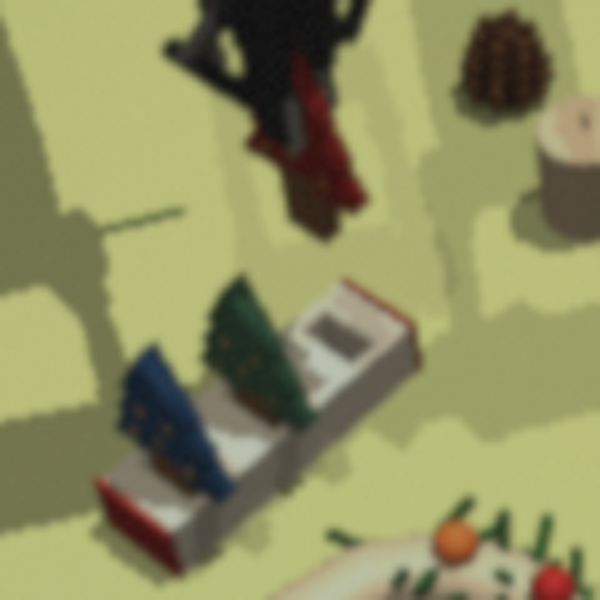

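Emit:
arm_command --pt "0 0.02 0.001 0.002" --pt "0 0.03 0.001 0" --pt "0 0.02 0 0" --pt "0 0.01 0 0" --pt "0 0.003 0 0" --pt "0 0 0 0" --pt "0 0 0 0"

```text
time: 9.43
tool_pos: [0.5014, -0.2075, 0.1193]
tcp_rot: [-1.28, 1.089, -1.092]
wrist_force: [0.3, 0.6, -1.4]
width: 0.158
```

Run:
```python
from h import *
plan(.5007,-.2066,.0827,.16)
c=cam("wrist"); crop(c,230,130,430,280,4,"pics/w6.png")
c=cam("scene");crop(c,180,160,300,280,5,"pics/s6.png")
```

```text
time 9.425 pos [ 0.5014 -0.2075  0.1193] x [ 0.159 -0.987  0.001] y [ 1.7e-03 -8.0e-04 -1.0e+00] q [-0.438  0.112  2.001 -0.     1.026  0.973] F [ 0.27  0.65 -1.42]
turn option 1 3.1409
turn option -1 -0.0007
delta now-axes [-0.001   0.0366 -0.0006] world [-0.0007  0.0009 -0.0366]
zaxis [0.987 0.159 0.002]
```

View pics/w6.png

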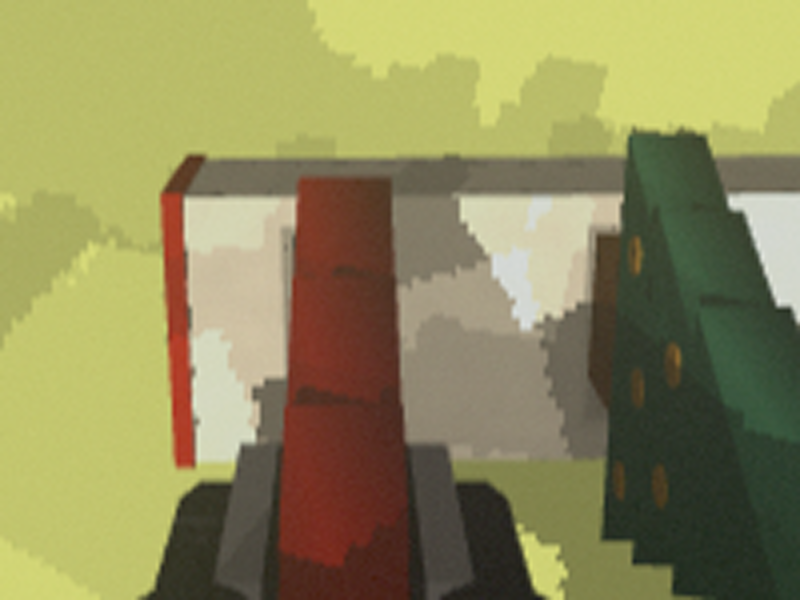

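View pics/s6.png

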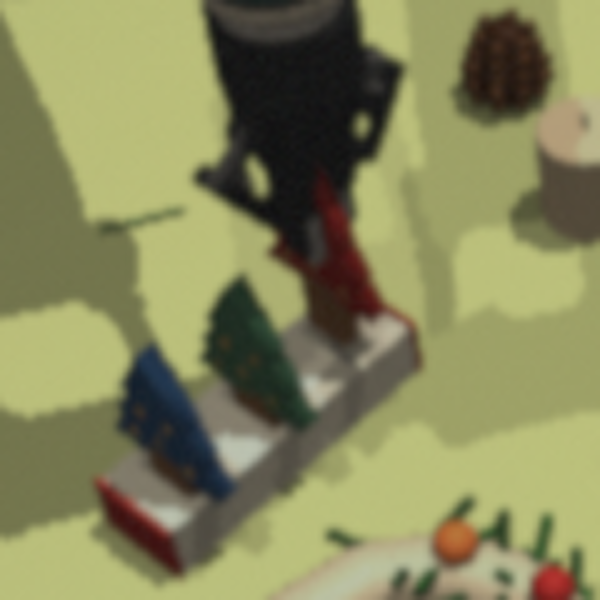

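Run:
```python
from h import *
c=cam("wrist");p=sensors.read_state()["tool_pos"];th=.16
ey=np.array([-np.sin(th),np.cos(th)])
W=lambda u,v:px2w(c,230+(u+.5)/4-.5,130+(v+.5)/4-.5,.04)[:2]
for n,u,v,o in [("slot left",283,240,.0103),("end far",163,195,.032),("end near",177,466,.032)]:
    X=W(u,v);print(n,X.round(4),"along-y slot minus tcp",((X-p[:2])@ey-o).round(4), "x off",((X-p[:2])@np.array([np.cos(th),np.sin(th)])).round(4))
# tree face columns predicted, h=.04 far edge
for h in (.045,):
  for dy in(-.007,.007):
    X=np.r_[p[:2]+.0388*np.array([np.cos(th),np.sin(th)])+dy*ey,p[2]-.0727+h];print(((w2px(c,X)+.5-[230,130])*4-.5))
```

```text
slot left [ 0.5154 -0.193 ] along-y slot minus tcp 0.0016 x off 0.0165
end far [ 0.5207 -0.1689] along-y slot minus tcp 0.0029 x off 0.0255
end near [ 0.464  -0.1783] along-y slot minus tcp 0.0026 x off -0.0319
[391.947194   182.28658865]
[297.32734465 182.42955627]
```

Emit:
arm_command --pt "-0.0015 0 -0.0005 0" --pt "0 0.005 0 0" --pt "0 0.005 0 0" --pt "0 0.004 0 0" --pt "0 0 0 0"

```text
time: 10.2
tool_pos: [0.4994, -0.2055, 0.1035]
tcp_rot: [-1.281, 1.092, -1.09]
wrist_force: [0.5, 0.8, -0.4]
width: 0.16
```

Run:
```python
from h import *
plan(.5007,-.2060,.0827,.16)
c=cam("scene");crop(c,180,160,300,280,5,"pics/s7.png")
```

```text
time 10.2 pos [ 0.4994 -0.2055  0.1035] x [ 0.159 -0.987 -0.001] y [-1.3e-03  6.0e-04 -1.0e+00] q [-0.437  0.128  2.017  0.     0.999  0.975] F [ 0.45  0.78 -0.37]
turn option 1 3.1409
turn option -1 -0.0007
delta now-axes [0.0007 0.0208 0.0013] world [ 0.0013 -0.0005 -0.0208]
zaxis [ 0.987  0.159 -0.001]
```

View pics/s7.png

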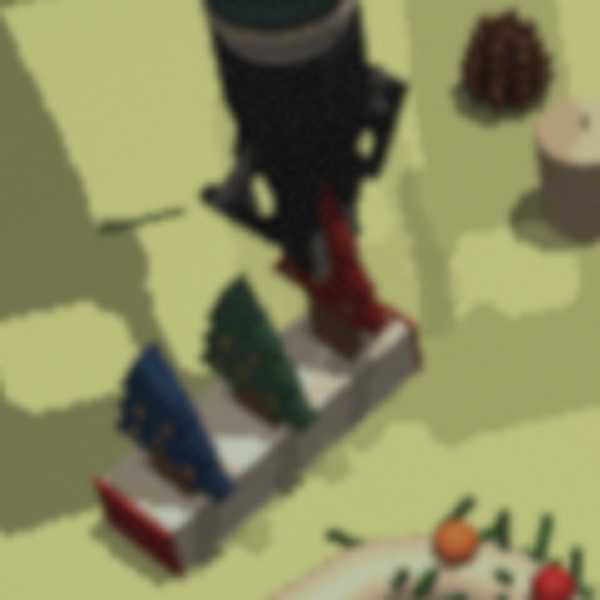

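Emit:
arm_command --pt "0 0.005 0.001 0" --pt "0 0.005 0 0" --pt "0 0.005 0 0" --pt "0 0.004 0 0" --pt "0 0 0 0" --pt "0 0 0 0"

```text
time: 11.0
tool_pos: [0.5009, -0.2057, 0.0853]
tcp_rot: [-1.28, 1.091, -1.091]
wrist_force: [0.3, -0.1, -0.7]
width: 0.162
```

Run:
```python
from h import *
plan(.5007,-.2060,.0827,.16)
```

```text
time 11.0 pos [ 0.5009 -0.2057  0.0853] x [ 0.159 -0.987  0.   ] y [ 1.e-04 -0.e+00 -1.e+00] q [-0.436  0.151  2.028  0.     0.962  0.976] F [ 0.31 -0.13 -0.74]
turn option 1 3.1409
turn option -1 -0.0007
delta now-axes [ 0.0003  0.0026 -0.0003] world [-0.0002 -0.0003 -0.0026]
zaxis [0.987 0.159 0.   ]
```

Emit:
arm_command --pt "0 0.002 0 0" --pt "0 0.0015 0 0" --pt "0 0 0 0"

```text
time: 11.38
tool_pos: [0.5012, -0.2058, 0.0827]
tcp_rot: [-1.28, 1.091, -1.091]
wrist_force: [-0.5, 0.7, 5.2]
width: 0.158
```

Emit:
arm_command --pt "0 0 0 0" --pt "0 0 0 0" --pt "0 0 0 0" --pt "0 0 0 0" --fingers 0.034

```text
time: 11.88
tool_pos: [0.5008, -0.2056, 0.0816]
tcp_rot: [-1.28, 1.091, -1.091]
wrist_force: [-0.5, -0.5, -0.1]
width: 0.399
```

Run:
```python
from h import *
plan(.5007,-.2060,.0827,.16)
c=cam("scene");crop(c,180,160,300,280,5,"pics/s8.png")
c=cam("wrist");cv2.imwrite("pics/w8.png",c["color"][:,:,::-1])
```

```text
time 11.875 pos [ 0.5008 -0.2056  0.0816] x [ 0.159 -0.987 -0.   ] y [-2.e-04  1.e-04 -1.e+00] q [-0.436  0.156  2.031  0.     0.955  0.976] F [-0.54 -0.53 -0.12]
turn option 1 3.1409
turn option -1 -0.0007
delta now-axes [ 0.0004 -0.0011 -0.0002] world [-0.0001 -0.0004  0.0011]
zaxis [ 0.987  0.159 -0.   ]
```

View pics/s8.png

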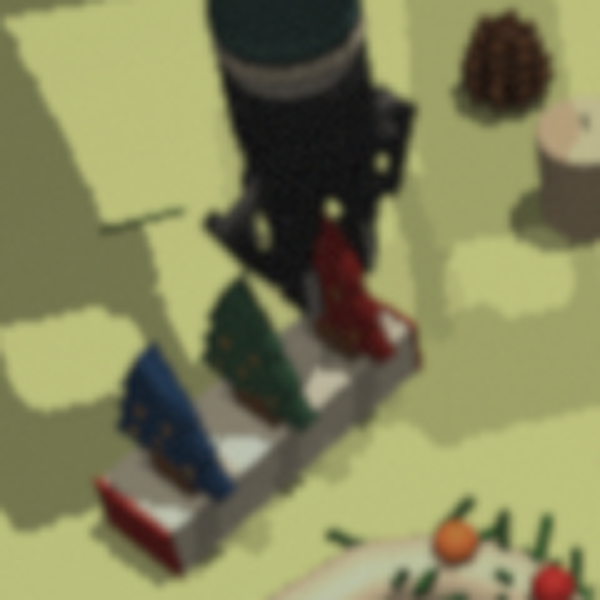

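View pics/w8.png

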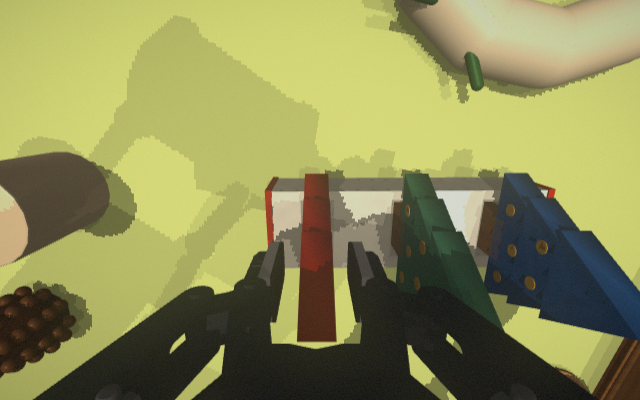

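The red tree is seated at the same height and orientation as its neighbours, and the fingers are open and clear of it. Next I retreat upward and look at the pile.

Emit:
arm_command --pt "0 -0.01 0 0" --pt "0 -0.02 0 0" --pt "0 -0.04 0 0" --pt "0 -0.05 0 0" --pt "0 -0.04 0 0" --pt "-0.02 -0.02 0.018 0" --pt "-0.04 0 0.036 0" --pt "-0.04 0 0.036 0" --pt "-0.04 0 0.036 0" --pt "-0.0245 0 0.022 0" --pt "0 0 0 0" --pt "0 0 0 0"

```text
time: 13.48
tool_pos: [0.6206, -0.0201, 0.2621]
tcp_rot: [-1.281, 1.091, -1.091]
wrist_force: [0.1, 0.0, 0.7]
width: 0.396
```

Run:
```python
from h import *
plan(.5007,-.2060,.0827,.16)
c=cam("wrist");cv2.imwrite("pics/w9.png",c["color"][:,:,::-1]);np.savez("w9.npz",**c)
c=cam("scene");crop(c,180,160,300,280,5,"pics/s9.png")
```

```text
time 13.475 pos [ 0.6206 -0.0201  0.2621] x [ 0.159 -0.987  0.001] y [-2.e-04 -6.e-04 -1.e+00] q [-7.200e-02  1.450e-01  1.689e+00 -1.000e-03  1.308e+00  1.339e+00] F [0.1  0.04 0.67]
turn option 1 3.1412
turn option -1 -0.0004
delta now-axes [ 0.1644  0.1795 -0.1479] world [-0.1199 -0.1859 -0.1794]
zaxis [ 0.987  0.159 -0.   ]
```

View pics/w9.png

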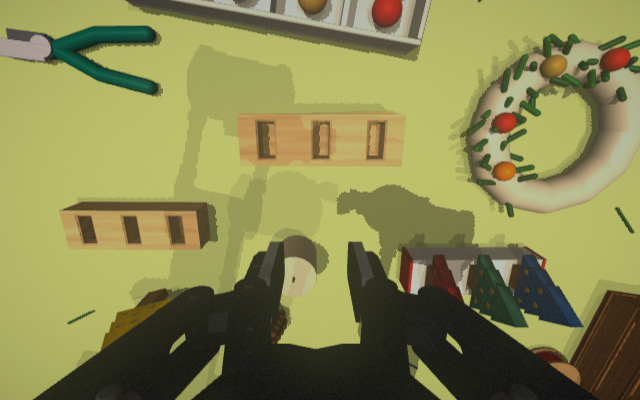

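View pics/s9.png

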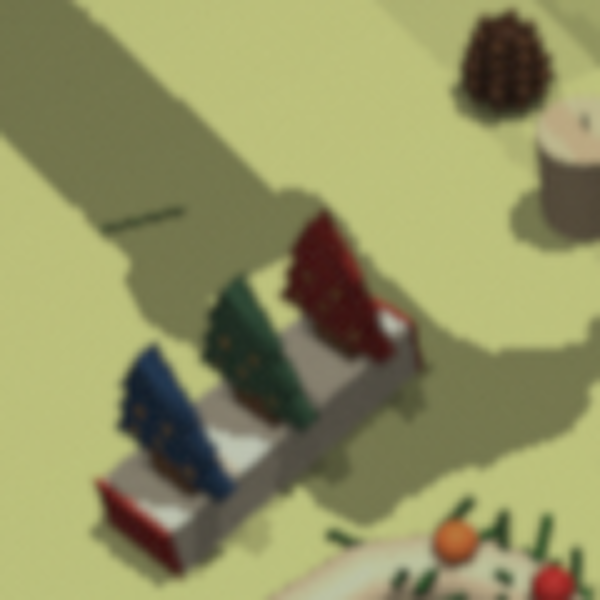

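All three trees stand alike (tips at (152,347), (240,278) and (322,212)). Now measuring the pile and the spare rack from this wrist view.

Run:
```python
from h import *
c=dict(np.load("w9.npz")); crop(c,225,100,415,180,4.2,"pics/w9z.png");crop(c,50,190,230,260,4.4,"pics/w9y.png")
```

```text
(no output)
```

View pics/w9z.png

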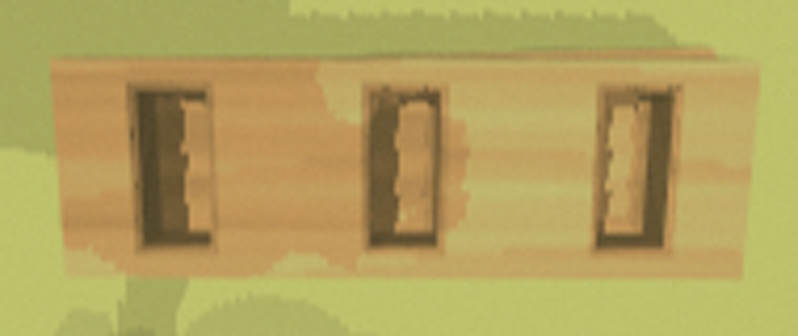

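View pics/w9y.png

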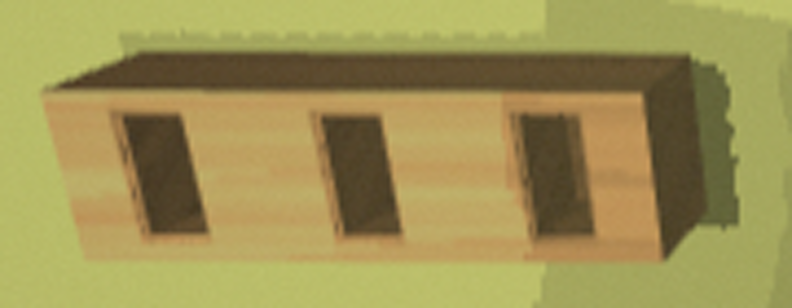

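Run:
```python
from h import *
c=dict(np.load("w9.npz"))
def go(k,ou,ov,z,pts,n):
    K=[px2w(c,ou+(u+.5)/k-.5,ov+(v+.5)/k-.5,z)[:2] for u,v in pts]
    e=[(K[1]-K[0]),(K[2]-K[3])];print(n,"ctr",np.mean(K,0).round(4),"th",[np.arctan2(d[0],-d[1]).round(4) for d in e],"sides",[np.linalg.norm(K[i]-K[i-1]).round(4) for i in range(4)])
go(4.2,225,100,.08,[(52,60),(759,64),(742,278),(66,275)],"pile")
go(4.4,50,190,.04,[(42,91),(643,92),(664,261),(86,261)],"spare")
go(4.2,225,100,.08,[(129,84),(682,84),(672,250),(137,250)],"pile slots")
# yellow tree base
c2=dict(np.load("w2.npz"));print("yellow base",px2w(c2,312,255,0)[:2])
```

```text
pile ctr [ 0.6651 -0.0191] th [np.float64(0.1539), np.float64(0.1545)] sides [np.float64(0.0547), np.float64(0.1787), np.float64(0.0546), np.float64(0.1797)]
spare ctr [0.5048 0.2112] th [np.float64(0.1569), np.float64(0.1584)] sides [np.float64(0.0558), np.float64(0.1789), np.float64(0.0555), np.float64(0.1794)]
pile slots ctr [ 0.6659 -0.0189] th [np.float64(0.1593), np.float64(0.159)] sides [np.float64(0.0422), np.float64(0.1405), np.float64(0.0423), np.float64(0.1413)]
yellow base [0.3769622  0.19389347]
```

Emit:
arm_command --pt "-0.02 0 -0.0063 0" --pt "-0.045 0 -0.0142 0" --pt "-0.045 0 -0.0142 0" --pt "-0.045 0 -0.0142 0" --pt "-0.045 0 -0.0142 0" --pt "-0.047 0 -0.0146 0" --pt "0 0 0 -0.171" --pt "0 0 0 -0.175" --pt "0 0 0 -0.175" --pt "0 0 0 -0.175" --pt "0 0 0 -0.175" --pt "0 0 0 -0.175" --pt "0 0 0 -0.175" --pt "0 0 0 -0.175" --pt "0 0 0 -0.175" --pt "0 0 0 0" --pt "0 0 0 0" --fingers 0.0854

```text
time: 15.7
tool_pos: [0.5046, 0.2118, 0.2619]
tcp_rot: [-1.567, -0.123, 0.123]
wrist_force: [0.4, 0.1, -0.6]
width: 1.004
```

Run:
```python
from h import *
plan(.5046,.2115,.004,.16-np.pi/2)
c=cam("wrist");cv2.imwrite("pics/w10.png",c["color"][:,:,::-1]);np.savez("w10.npz",**c)
```

```text
time 15.7 pos [0.5046 0.2118 0.2619] x [0.988 0.156 0.   ] y [ 1.e-04  2.e-04 -1.e+00] q [0.352 0.003 1.841 0.    1.297 0.195] F [ 0.39  0.08 -0.58]
turn option 1 -0.0036
turn option -1 3.138
delta now-axes [-0.      0.2579 -0.0004] world [ 0.     -0.0003 -0.2579]
zaxis [-0.156  0.988  0.   ]
```

View pics/w10.png

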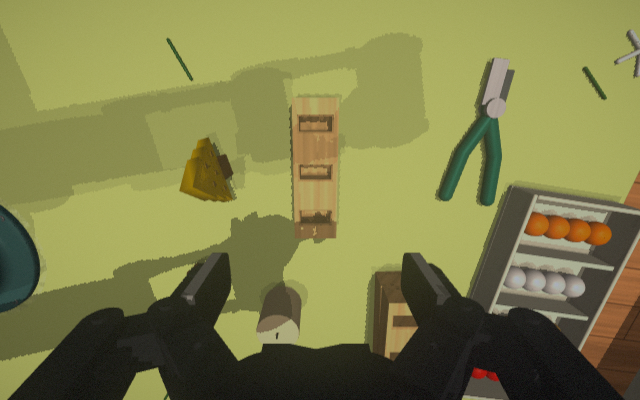

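Emit:
arm_command --pt "0 0.02 0 -0.003" --pt "0 0.045 0 0" --pt "0 0.05 0 0" --pt "0 0.05 0 0" --pt "0 0.04 0 0" --pt "0 0.025 0 0" --pt "0 0.013 0 0" --pt "0 0 0 0" --pt "0 0 0 0"

```text
time: 16.88
tool_pos: [0.506, 0.2122, 0.0198]
tcp_rot: [-1.567, -0.129, 0.126]
wrist_force: [0.1, 0.1, -0.6]
width: 1.0
```

Run:
```python
from h import *
plan(.5046,.2115,.004,.16-np.pi/2)
c=cam("wrist");cv2.imwrite("pics/w11.png",c["color"][:,:,::-1])
```

```text
time 16.875 pos [0.506  0.2122 0.0198] x [0.987 0.162 0.002] y [ 1.8e-03  7.0e-04 -1.0e+00] q [0.352 0.252 2.052 0.    0.835 0.189] F [ 0.06  0.13 -0.59]
turn option 1 0.0024
turn option -1 -3.1392
delta now-axes [-0.0015  0.0158 -0.0004] world [-0.0014 -0.0007 -0.0158]
zaxis [-0.162  0.987  0.   ]
```

View pics/w11.png

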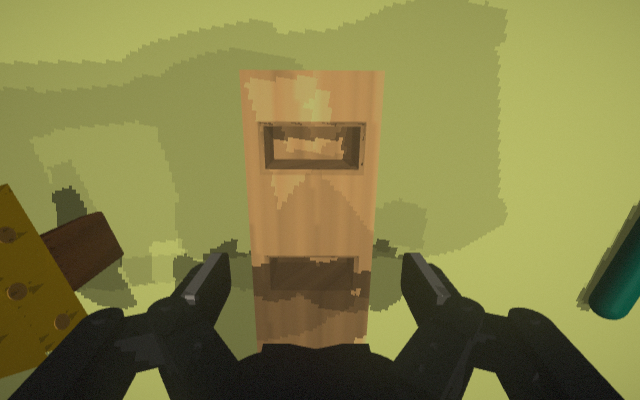

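Emit:
arm_command --pt "-0.001 0.008 0 0" --pt "0 0.005 0 0" --pt "0 0 0 0"

```text
time: 17.3
tool_pos: [0.5034, 0.2115, 0.0052]
tcp_rot: [-1.567, -0.127, 0.128]
wrist_force: [-0.0, -0.1, -0.4]
width: 0.997
```

Emit:
arm_command --pt "0 0 0 0" --pt "0 0 0 0" --pt "0 0 0 0" --pt "0 0 0 0" --pt "0 0 0 0" --pt "0 0 0 0" --fingers 0.0 --newtons 50

```text
time: 18.05
tool_pos: [0.5043, 0.2118, 0.0061]
tcp_rot: [-1.567, -0.128, 0.127]
wrist_force: [0.2, 0.9, 3.8]
width: 0.65
```

Run:
```python
from h import *
plan(.5046,.2115,.004,.16-np.pi/2);print(sensors.read_state()["width"]*.0854)
```

```text
time 18.05 pos [0.5043 0.2118 0.0061] x [0.987 0.162 0.001] y [ 6.e-04  2.e-04 -1.e+00] q [0.352 0.271 2.06  0.    0.81  0.19 ] F [0.16 0.9  3.75]
turn option 1 0.0025
turn option -1 -3.1391
delta now-axes [ 0.0002  0.0021 -0.0003] world [ 0.0003 -0.0003 -0.0021]
zaxis [-0.162  0.987  0.   ]
0.05554629789160944
```

Gripped at 55.5 mm. Lifting.

Emit:
arm_command --pt "0 -0.01 0 0" --pt "0 -0.02 0 0" --pt "0 -0.04 0 0" --pt "0 -0.05 0 0" --pt "0 -0.04 0 0" --pt "0 -0.01 0 0" --pt "0 0 0 0"

```text
time: 18.92
tool_pos: [0.5036, 0.2115, 0.1753]
tcp_rot: [-1.567, -0.127, 0.128]
wrist_force: [0.0, -0.4, -3.1]
width: 0.65
```

Run:
```python
from h import *
plan(.6653,-.0192,.0861+.006,.156-np.pi/2);print(sensors.read_state()["width"]*.0854)
c=cam("scene");crop(c,270,90,430,210,5,"pics/s12.png")
c=cam("wrist");cv2.imwrite("pics/w12.png",c["color"][:,:,::-1]);np.savez("w12.npz",**c)
```

```text
time 18.925 pos [0.5036 0.2115 0.1753] x [ 0.987  0.162 -0.   ] y [-3.e-04 -1.e-04 -1.e+00] q [ 0.352  0.064  1.941 -0.     1.136  0.19 ] F [ 0.05 -0.39 -3.11]
turn option 1 0.0066
turn option -1 -3.135
delta now-axes [ 0.1222  0.0832 -0.2539] world [ 0.1617 -0.2307 -0.0832]
zaxis [-0.162  0.987 -0.   ]
0.05552700028773389
```

View pics/s12.png

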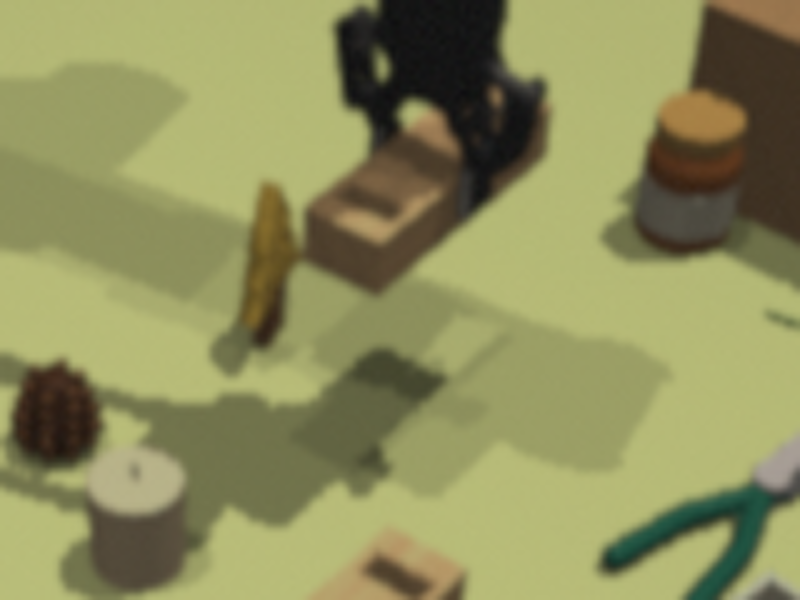

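View pics/w12.png

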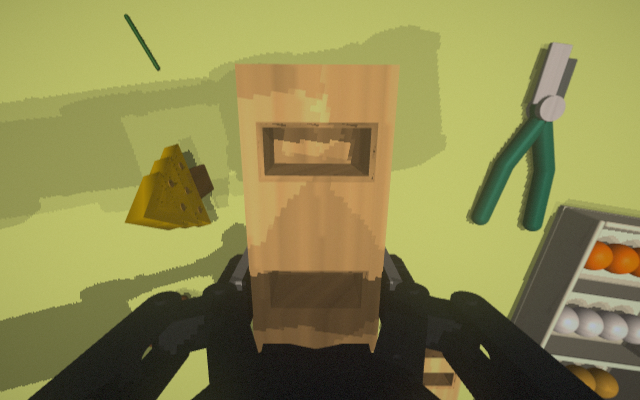

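Run:
```python
from h import *
c=dict(np.load("w12.npz"));s=sensors.read_state();p=s["tool_pos"];R=Rot.from_rotvec(s["tcp_rot"]).as_matrix()
for n,u,v in [("far L",237,65),("far R",398,65),("slot far L",258,123),("slot far R",377,123),("slot near L",261,182),("slot near R",374,182)]:
    X=px2w(c,u,v,p[2]+.034);print(n,(R.T@(X-p)).round(4))
```

```text
far L [-0.0263 -0.034   0.0906]
far R [ 0.0285 -0.0342  0.0905]
slot far L [-0.0203 -0.034   0.0714]
slot far R [ 0.0225 -0.0342  0.0714]
slot near L [-0.0204 -0.034   0.0496]
slot near R [ 0.0228 -0.0341  0.0496]
```

Emit:
arm_command --pt "0.007 0 -0.0145 0" --pt "0.014 0 -0.029 0" --pt "0.0175 0 -0.0365 0" --pt "0.0175 0 -0.0365 0" --pt "0.0175 0 -0.0365 0" --pt "0.0175 0 -0.0365 0" --pt "0.0162 0 -0.0335 0" --pt "0.01 0 -0.021 0" --pt "0.005 0 -0.0104 0.006" --pt "0 0 0 0" --pt "0 0 0 0" --pt "0 0 0 0"

```text
time: 20.52
tool_pos: [0.6653, -0.0185, 0.1759]
tcp_rot: [-1.567, -0.124, 0.124]
wrist_force: [-0.1, 0.2, -2.3]
width: 0.648
```

Run:
```python
from h import *
plan(.6653,-.0192,.0861,.156-np.pi/2);print(sensors.read_state()["width"]*.0854)
c=cam("scene");crop(c,250,120,410,260,5,"pics/s13.png")
c=cam("wrist");cv2.imwrite("pics/w13.png",c["color"][:,:,::-1]);np.savez("w13.npz",**c)
```

```text
time 20.525 pos [ 0.6653 -0.0185  0.1759] x [ 0.988  0.157 -0.   ] y [-2.e-04  3.e-04 -1.e+00] q [-0.065  0.284  1.683  0.     1.175 -0.223] F [-0.14  0.16 -2.26]
turn option 1 0.0018
turn option -1 -3.1398
delta now-axes [-0.0001  0.0898 -0.0007] world [ 0.     -0.0007 -0.0898]
zaxis [-0.157  0.988  0.   ]
0.055376660223452896
```

View pics/s13.png

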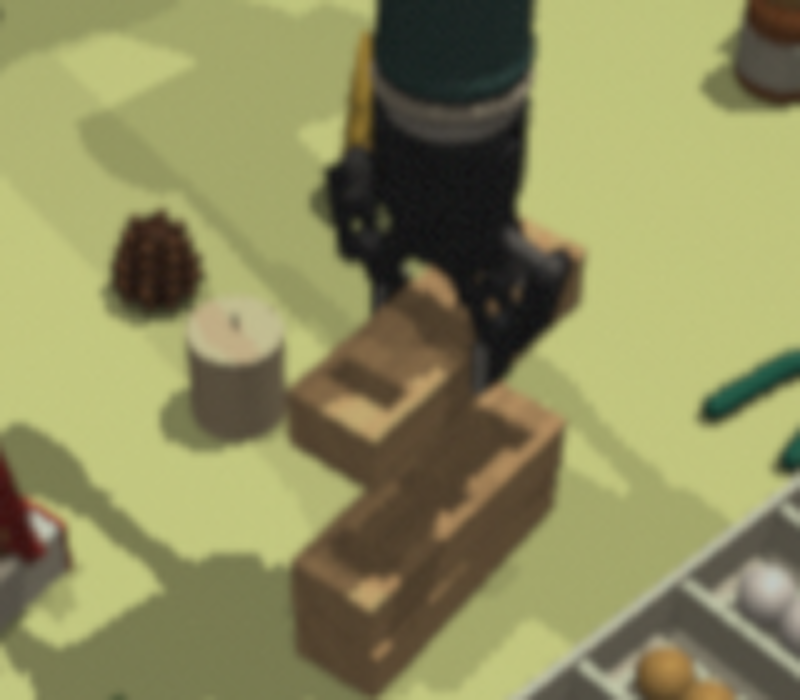

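View pics/w13.png

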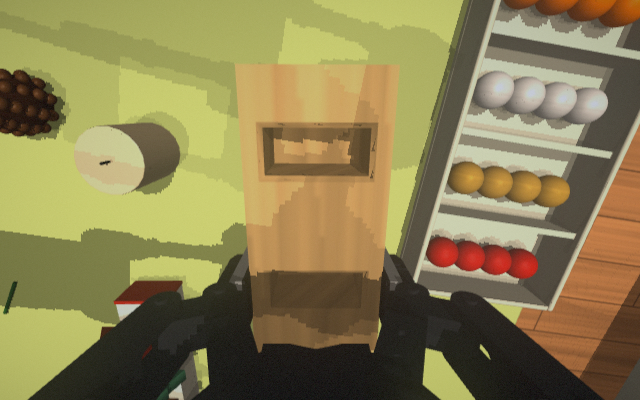

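Emit:
arm_command --pt "0 0.015 0 0" --pt "0 0.025 0 0" --pt "0 0.02 0 0" --pt "0 0.013 0 0" --pt "0 0.006 0 0" --pt "0 0 0 0" --pt "0 0 0 0"

```text
time: 21.5
tool_pos: [0.6667, -0.0197, 0.0979]
tcp_rot: [-1.568, -0.124, 0.121]
wrist_force: [-0.8, -0.3, -2.5]
width: 0.643
```

Run:
```python
from h import *
plan(.6653,-.0192,.0861,.156-np.pi/2)
c=cam("scene");crop(c,290,140,390,260,5,"pics/s14.png")
```

```text
time 21.5 pos [ 0.6667 -0.0197  0.0979] x [0.988 0.156 0.002] y [ 1.9e-03 -1.0e-04 -1.0e+00] q [-0.067  0.354  1.745 -0.     1.041 -0.223] F [-0.83 -0.34 -2.55]
turn option 1 0.0005
turn option -1 -3.1411
delta now-axes [-0.0013  0.0118  0.0007] world [-0.0014  0.0005 -0.0118]
zaxis [-0.156  0.988 -0.   ]
```

View pics/s14.png

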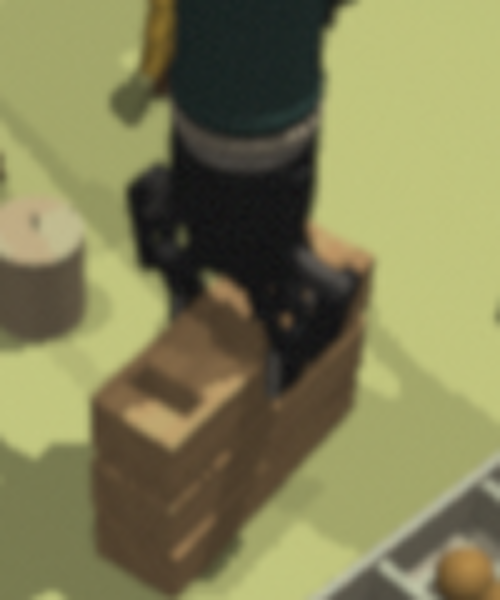

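Emit:
arm_command --pt "-0.001 0.004 0 0" --pt "0 0.004 0 0" --pt "0 0.002 0 0" --pt "0 0 0 0" --pt "0 0 0 0"

```text
time: 22.18
tool_pos: [0.6648, -0.0198, 0.0867]
tcp_rot: [-1.567, -0.123, 0.123]
wrist_force: [-0.3, 0.6, -3.1]
width: 0.647
```

Emit:
arm_command --pt "0 0.001 0 0" --pt "0 0.001 0 0" --pt "0 0 0 0"

```text
time: 22.55
tool_pos: [0.665, -0.0198, 0.0861]
tcp_rot: [-1.567, -0.123, 0.122]
wrist_force: [-3.5, 0.4, 6.1]
width: 0.644
```

Emit:
arm_command --pt "0 0 0 0" --pt "0 0 0 0" --pt "0 0 0 0" --pt "0 0 0 0" --pt "0 0 0 0" --fingers 0.0854

```text
time: 23.18
tool_pos: [0.6648, -0.0198, 0.0847]
tcp_rot: [-1.567, -0.123, 0.123]
wrist_force: [-0.1, -0.4, -0.0]
width: 0.996
```

Emit:
arm_command --pt "0 -0.01 0 0" --pt "0 -0.025 0 0" --pt "0 -0.05 0 0" --pt "0 -0.05 0 0" --pt "0 -0.05 0 0" --pt "0 -0.015 0 0" --pt "0 0 0 0" --pt "0 0 0 0"

```text
time: 24.18
tool_pos: [0.6636, -0.0197, 0.2823]
tcp_rot: [-1.567, -0.12, 0.126]
wrist_force: [-0.5, 0.0, -0.6]
width: 0.997
```

Run:
```python
from h import *
plan(.6653,-.0192,.0861,.156-np.pi/2)
c=cam("scene");crop(c,190,130,390,280,4,"pics/s15.png")
c=cam("wrist");cv2.imwrite("pics/w15.png",c["color"][:,:,::-1]);np.savez("w15.npz",**c)
```

```text
time 24.175 pos [ 0.6636 -0.0197  0.2823] x [ 0.988  0.156 -0.004] y [-3.7e-03  3.0e-04 -1.0e+00] q [-0.067  0.22   1.565  0.     1.361 -0.224] F [-0.52  0.01 -0.56]
turn option 1 0.0005
turn option -1 -3.1411
delta now-axes [2.500e-03 1.962e-01 1.000e-04] world [ 0.0017  0.0005 -0.1962]
zaxis [-0.156  0.988  0.001]
```

View pics/s15.png

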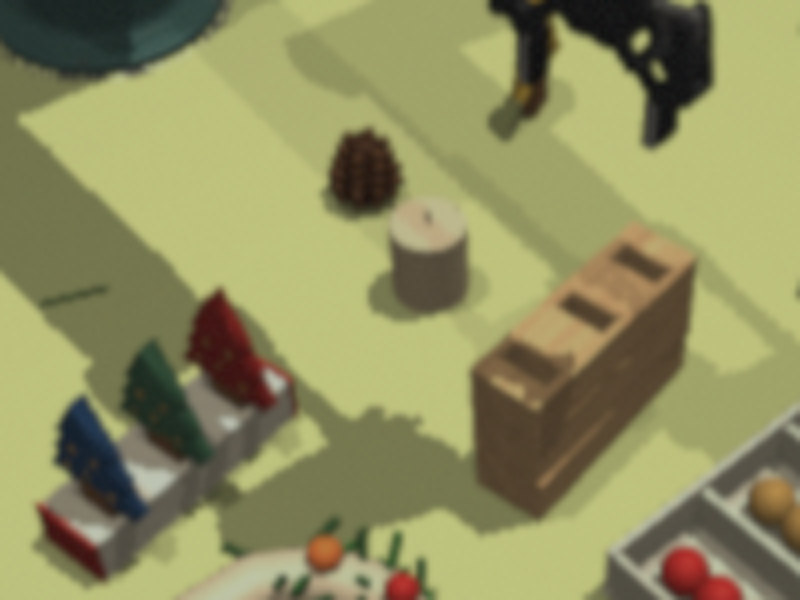

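View pics/w15.png

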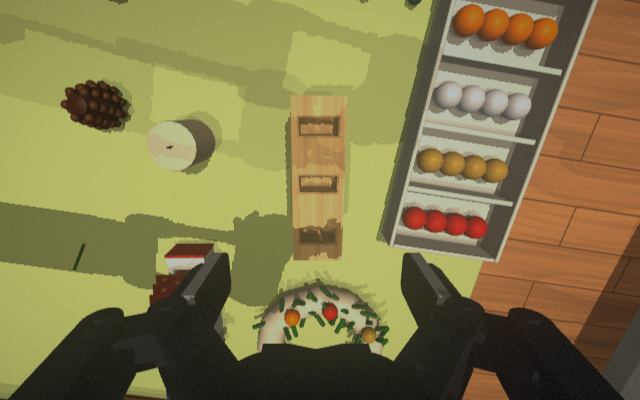

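The stack is square and three high (tops at (583,310)), and the trees and bystanders are unchanged. One numeric check before handing in.

Run:
```python
from h import *
cs=cam("scene");th=.16;ex=np.array([np.cos(th),np.sin(th),0]);ey=np.array([-np.sin(th),np.cos(th),0])
S=np.array([.4983,-.2065,0]); f=lambda X:((w2px(cs,X)+.5-[190,130])*4-.5).round(0)
for n,k in[("red",0),("green",1),("blue",2)]:
    b=S-ey*.06*k; print(n,"pred tip",f(b+[0,0,.14]),"pred outer +x corner",f(b+ex*.0415+[0,0,.052]))
# new rack from wrist view
c=cam("wrist")
K=[px2w(c,*p,.12)[:2] for p in [(292,96),(347,96),(341,259),(293,259)]];K=np.array(K)
d=K[0]+K[1]-K[2]-K[3];print("rack",K.mean(0),"th",np.arctan2(-d[0],d[1]),[np.linalg.norm(K[i]-K[i-1]).round(3) for i in range(4)])
ct=cam("top");crop(ct,225,140,435,240,3.8,"pics/top16.png")
print(sensors.read_state()["time"])
```

```text
red pred tip [215. 292.] pred outer +x corner [273. 407.]
green pred tip [148. 344.] pred outer +x corner [210. 460.]
blue pred tip [ 78. 399.] pred outer +x corner [144. 516.]
rack [ 0.66595446 -0.01912911] th 0.14397011982897587 [np.float64(0.178), np.float64(0.054), np.float64(0.178), np.float64(0.056)]
24.425
```

View pics/top16.png

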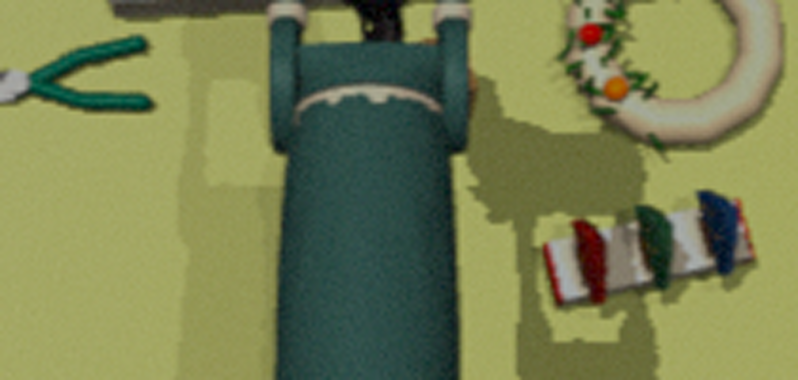

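```bash
python3 -c "
from workcell import job
print(job.finish_job())"
```

```text
the job is handed in; nothing more can be done
None
```

I put the red tree in the white rack's free slot, stacked the emptied wooden rack on the pile, and handed the job in at about 24.4 s. No verdict was reported.

- **Red tree:** It touched the slot floor with a 5 N contact, was let go, and stands like its neighbours. In the scene picture its tip lies within about 3 zoomed pixels (under 1 camera pixel) of where a correctly seated tree should appear, the same as for green and blue.
- **Wooden rack:** The wrist picture gives its centre as (0.666, -0.019) m and its turn as 0.144 rad. The pile measured (0.665, -0.019) m and 0.156 rad, so it is about 1 mm and 0.01 rad off square.
- **Everything else:** The green and blue trees and the other things look unmoved in the pictures. The gripper is open and clear, about 0.16 m above the stack.
- **Disagreements:** On the final approach to the free slot, estimates of its position along the rack differed by up to 2 mm. I split the difference, and the tree went in with no side force. I did not measure the two lower pile racks again after stacking, because the new rack hides them from above. In the scene picture the stack looks flush.

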